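# Bring the ball pan to the loading chute

## Task

Take the ball pan firmly by its handle and lift it off the rail it is clipped to, straight up against its sprung claws. Keep it level so that the loose steel ball stays in the middle of the dish, and swing it through about a quarter turn until the spout looks down the loading chute that feeds the rod end. Finish while still holding the pan, still and level, with the tip of the spout inside the chute's mouth, midway between its cheeks and close above its floor but touching neither, ready to tip the ball in; leave the bench's other things where they are.

Things in the scene. Friction and masses are not known exactly. Their poses are not given: they have to be found in the camera images.
- ball_pan: Shallow dished aluminium pan, black handle, 0.20 kg. Origin: dish axis, lowest point of the hollow face. +x level towards the spout, -x along the handle, +z up. Dish 98 mm across; flat to radius 4 mm, then rising at 5 degrees to radius 26 mm, at 11 degrees to 44 mm, then a rim up to z = +13 mm, open at the spout
- handle_grip (a point): Middle of the handle's section, at pan x = -76, z = +3 mm; a good place to grip, across its width, with 50 N or more (a light grip lets the pan droop). The handle is a straight bar 16 mm wide (pan y), 18 mm high (pan z = -6 to +12 mm), from pan x = -61 to -125 mm; at the start it is free below down to the bench. Axes as the pan's
- spout_tip (a point): Middle of the spout tip's lower edge, at pan x = +78, z = +3.8 mm. The spout is an open channel 28 mm wide outside, from the rim to here, its cheeks' tops at pan z = +13 mm. Axes as the pan's
- steel_ball_center (a point): Centre of the loose polished steel ball, 25 mm in diameter, 65 g, lying in the pan; when centred it is on the pan's z axis, 12.5 mm above the pan's origin
- clip_rail: Fixed steel top-hat rail on two feet, 35 mm wide, 220 mm long. Origin: on the bench under its middle. The rail runs along y, its top at z = 75 mm. The pan sits across it, spout towards the rail's +x. Grey end stops, 42 mm wide, rise to z = 86 mm at y = -104 and +104 mm
- loading_chute: Fixed grey base plate 262 x 80 mm with a sloping open steel trough that leads down into the eye of a rod end held in a nest. Origin: on the bench, under the trough. +x is the direction in which the ball will run, from the mouth (x = -100 mm) down to the rod end (eye at x = +29 mm)
- chute_mouth (a point): Middle of the front edge of the trough's floor at its mouth, upper face, 92 mm above the bench. Axes as the chute's: +x level, into the trough. The floor falls at 16 degrees from here; 44 mm clear between the cheeks, which stand 20 mm above the floor
- dip_tin: Round tin, 60 mm across, 42 mm high, a bystander; origin at the centre of its underside
- hex_nut: Steel hexagon nut, 36 x 41 mm, 18 mm high, a bystander; origin at the centre of its underside
- gauge_block: Small ground steel setting block, 28 x 70 x 22 mm, a bystander; origin at the centre of its underside
- steel_ball: The loose ball as a body; its origin lies on the ball's surface and rolls with it, so use steel_ball_center for its place
- pan_foot (a point): Middle of the underside of the black foot below the pan, at pan x = -34, z = -12 mm; it stands on the rail. Foot 35 (x) x 40 mm (y). Sprung claws on both sides (24 mm out in x, 10 mm down) hook under the rail's edges; a straight upward pull of about 5 to 10 N springs them off within 8 mm of lift; nothing to press. Axes as the pan's

How it is judged:
On the way, in this order (a step that is already met when the one before it is completed fails the run):
1. the pan is lifted clear of the rail, level, with the ball in the middle (z of ball_pan in the frame of clip_rail above 0.11 m and angle between ball_pan's own z axis and vertical below 0.12 rad and contact force between ball_pan and clip_rail below 0.2 N and horizontal distance between steel_ball_center and ball_pan below 0.018 m), for 0.1 s.
2. still in the air and level, the pan is turned so that it lies along the chute (angle between the x axis of ball_pan and the x axis of loading_chute, either way round below 0.2 rad and height (world z) of ball_pan above 0.085 m and angle between ball_pan's own z axis and vertical below 0.12 rad and horizontal distance between steel_ball_center and ball_pan below 0.018 m), for 0.1 s.
At the end, for the whole second after the job is handed in: Held by the gripper alone, at rest: pan level within 4 deg and along the chute within 8 deg, spout forward, its tip's lower edge 2-28 mm inside the mouth, within 7 mm of its middle, 0-18 mm above the floor edge, chute untouched; ball still, within 10 mm of the dish's centre (x of spout_tip in the frame of chute_mouth between 0.002 and 0.028 m and y of spout_tip in the frame of chute_mouth between -0.007 and 0.007 m and z of spout_tip in the frame of chute_mouth between 0 and 0.018 m and x of ball_pan in the frame of chute_mouth below -0.04 m and angle between the x axis of ball_pan and the x axis of loading_chute, either way round below 0.14 rad and angle between ball_pan's own z axis and vertical below 0.07 rad and horizontal distance between steel_ball_center and ball_pan below 0.01 m and height (world z) of steel_ball_center above 0.09 m and contact force between ball_pan and loading_chute below 0.2 N and contact force between the fingers and ball_pan above 2 N and linear speed of ball_pan below 0.02 m/s and linear speed of steel_ball below 0.05 m/s and contact force between ball_pan and clip_rail below 0.2 N); the arm keeps its last pose, push and grip.
It fails at once if the ball runs more than 20 mm from the middle of the dish (horizontal distance between steel_ball_center and ball_pan above 0.02 m).
It fails at once if the pan is tilted more than 9 degrees (angle between ball_pan's own z axis and vertical above 0.157 rad).
It fails at once if the ball is held or pushed by the gripper (contact force between the fingers and steel_ball above 0.5 N).
It fails at once if the pan knocks against the chute (contact force between ball_pan and loading_chute above 8 N).
It fails at once if a bystander is moved (distance of any of dip_tin, hex_nut, gauge_block from where it was at the start of the episode above 0.02 m).
It also fails if it takes over 45 s, if anything falls off the work surface, if the arm or the gripper's body presses on something with over 40 N, if the wrist force passes 120 N, or if a joint passes its speed limit or range.

## Robot

A 7-joint arm with a two-finger parallel gripper is mounted at the origin on a cart in front of the work surface, level with it; the furniture and walls round the work are solid. World frame = base frame: x ahead of the robot, y to its left, z up, the work surface at z = 0. Lengths are in m, angles in rad, forces in N, time in s.
With the tool pointing down it reaches from about 0.425 to 0.8 m from the base axis. Payload 8.3 kg.
Tool frame: the origin (TCP) lies between the finger pads; the fingertips stand 25 mm ahead of it and the grasp point (between the pads) lies 6 mm ahead of it; z points along the fingers, y is the line along which they close (so a half turn about z gives the same grasp; the last joint's range is limited). The gripper opens to 85 mm and grips with 20 to 120 N. Pads are 22 mm wide; open, the fingers measure 114 mm over their backs; the gripper's body (76 mm by 85 mm) begins 54 mm behind the grasp point. The pads swing forward as they close: fully open they stand 13 mm farther back than shut.
Start: joints at [1.127, 0.383, 0.016, 1.37, -0.006, 1.388, -0.046], TCP at [0.232, -0.58, 0.232] pointing down, gripper open.
Joint ranges: [-2.95, 2.95], [-0.25, 2.06], [-1.52, 1.56], [0.18, 2.33], [-1.44, 4.58], [0.02, 2.06], [-3.01, 3.01]. Speed limits (rad/s): [2.39, 2.39, 3.01, 3.01, 3.14, 3.14, 3.14].

## Interface

Orientations are given as a unit quaternion [w, x, y, z].
In Python, from rig import manip gives the robot as it stands. The module is installed in compiled form; this text tells all that it offers.
- The arm moves only by the tool carry_out, never from a script. Its argument "deltas" is a list that holds one entry, the list of rows, each a list of 7 numbers: the opening, from 0 (shut) to 1 (fully open), then the shift along the tool's x, y, z in m, then the turn, a rotation vector about the tool's x, y, z in rad. A call has 1 to 12 rows; each row is the pose to reach, as a shift and turn from the pose commanded when the call began, along the tool's axes at that moment; what a row does not reach only later rows make up. A row lasts 1/10 s, in which the tool goes at most 50 mm and 8.59 degrees, less where a joint would pass 70% of its speed; a pose out of reach is approached as far as the arm can. A call with a gripper value outside its range is refused whole. The fingers move at their own pace and stop on an object; "grip_force" is the grip in N (left out, the last holds). Time passes only in rows, so rows that repeat a pose let the fingers close. It gives the time, the measured TCP pose, the force, the opening and the grip force at its end, in the units of the state.
- manip.sense(): the state, without advancing time (a new reading comes with each control period).
- manip.snapshot(name): name is "scene" or "side" or "wrist"; returns a dict with "pixels" (400x640x3 uint8, red, green, blue), "intrinsics" (3x3 intrinsics, pixels), "k1" (the pictures are not rectified: a ray, as slopes to the right and down, at radius r is drawn at 1 + k1 r^2 times it, then the intrinsics apply), "rvec" (rotation vector, rad) and "tvec" (3), from world to camera coordinates, as OpenCV has them; the wrist camera has in their place "T_tool_cam" (4x4, takes a point from camera to tool coordinates, whose origin is the TCP and whose axes are the flange's). Camera axes: x right, y down, z forward; pixel columns grow to the right and rows downward; lengths in m; the calibration is good to about 2 mm. A picture is of the moment at which its call begins: read the wrist's pose just before it. There is no depth.
- manip.close_job(): hands the job in; it is judged then, once.
Trained networks look in the newest picture that a camera, given by its name, has taken for a name from the list of things; names that differ only in an ending like _2 or _b are one class to them, and where a whole thing is asked for, a point or a joint stands for the part that bears it (a point fixed in the world has none). Each returns a list of dicts, best first, with "conf" (0 to 1); they miss things now and then, are a little off and sometimes report something else, mostly with a low value. They report only what shows in the picture. A call takes as long as a camera call.
- manip.look_for(camera, query): "extent" ([centre column, centre row, width, height] in pixels, round what is visible of it).
- manip.silhouettes(camera, query): "region" (400x640 bool, what is visible of it) and "extent" ([centre column, centre row, width, height] in pixels, round what is visible of it).
The state is a dict: "clock": time; "qpos": joint angles; "joint_vel": joint speeds; "effort": joint torques, N m; "position": TCP position; "eef_rot": TCP orientation; "ft_force": force on the tool from outside, world axes, zero at the start; "torque": the same for the moment, N m; "finger_gap": finger opening in m; "finger_force": force on a finger pad.
Only numpy, scipy, OpenCV 4.12 (cv2) and the standard library are available. Lean on these libraries where they do the work, as an engineer would, in place of code of your own. Each camera call takes 0.05 s, during which the arm holds its last target. There are 200 camera calls.

## Working session

There is one attempt and no reset: what is moved stays moved. The work goes in short steps, Python scripts to look and compute and a tool call to move; the robot and the scene stay as the last step left them, time stands still between calls to the robot, and variables do not carry over. Pictures are saved under pics/ and viewed, at most 10 in all, crops included, and the job is handed in when it is done.

Besides the shell and the picture viewer there is one more tool, called after ">>>" in YAML: its name, and indented under it one key for each argument. carry_out: Moves the arm, as the interface text tells. Its arguments: {"type":"object","properties":{"deltas":{"type":"array"},"grip_force":{"type":"number"}},"required":["deltas"]}

```bash
mkdir -p pics; cat > h.py <<'E'
import numpy as np, cv2
from scipy.spatial.transform import Rotation as R
from rig import manip
def cam(s, st=None):
    """K,k1,Rwc,twc: world->camera"""
    K=np.array(s["intrinsics"]);k1=s["k1"]
    if "rvec" in s:
        Rw=R.from_rotvec(np.ravel(s["rvec"])).as_matrix();t=np.ravel(s["tvec"])
    else:
        T=np.eye(4);q=st["eef_rot"];T[:3,:3]=R.from_quat([q[1],q[2],q[3],q[0]]).as_matrix();T[:3,3]=st["position"]
        C=np.linalg.inv(T@np.array(s["T_tool_cam"]));Rw,t=C[:3,:3],C[:3,3]
    return K,k1,Rw,t
def proj(c,P):
    K,k1,Rw,t=c;p=np.atleast_2d(P)@Rw.T+t;s=p[:,:2]/p[:,2:]
    s=s*(1+k1*(s**2).sum(1,keepdims=True));return s@K[:2,:2].T+K[:2,2]
def ray(c,uv):
    K,k1,Rw,t=c
    n=cv2.undistortPoints(np.array(uv,float).reshape(-1,1,2),K,np.array([k1,0,0,0,0.])).reshape(-1,2)
    d=np.c_[n,np.ones(len(n))]@Rw;return -Rw.T@t,d
def onz(c,uv,z):
    o,d=ray(c,uv);return o+d*((z-o[2])/d[:,2])[:,None]
def save(n,im): cv2.imwrite(n,cv2.cvtColor(im,cv2.COLOR_RGB2BGR))
E
python3 - <<'E'
from h import *
import pickle
st=manip.sense();print(st)
D={}
for n in ("scene","side","wrist"):
    s=manip.snapshot(n);D[n]=s;save(f"pics/{n}0.png",s["pixels"])
    c=cam(s,st);print(n,"campos",(-c[2].T@c[3]).round(3),"fx",c[0][0,0],c[1])
    for q in ("ball_pan","steel_ball","clip_rail","loading_chute","dip_tin","hex_nut","gauge_block","chute_mouth","spout_tip","handle_grip"):
        print(q,[(np.round(r["extent"]).astype(int).tolist(),round(r["conf"],2)) for r in manip.look_for(n,q)[:2]])
pickle.dump((st,D),open("d0.pkl","wb"))
E
```

```text
{'clock': 0.0, 'qpos': array([ 1.12711302,  0.3842736 ,  0.01634448,  1.37117765, -0.00629566,
        1.38820523, -0.04650051]), 'joint_vel': array([-0.00180354,  0.00102126, -0.00192078,  0.00157322,  0.00105951,
        0.00038665,  0.00027177]), 'effort': array([ 2.91890474e-04, -6.27592492e+01,  8.44681207e-01, -3.71824694e+01,
        1.66789483e-02,  1.41807273e-02,  1.88754603e-05]), 'position': array([ 0.23213563, -0.57973654,  0.23074591]), 'eef_rot': array([-9.86047167e-04,  9.81921060e-01,  1.89288183e-01, -2.06416102e-04]), 'ft_force': array([ 0.40987957, -0.23634011, -1.00087127]), 'torque': array([ 0.00609934,  0.0284664 , -0.03989623]), 'finger_force': 0.0, 'finger_gap': 0.08541812700498704}
scene campos [0.086 0.556 0.676] fx 446.4594382943428 -0.12096005799604488
ball_pan [([262, 203, 59, 75], 0.6)]
steel_ball []
clip_rail [([268, 222, 111, 75], 0.87)]
loading_chute [([428, 231, 114, 78], 0.95), ([261, 201, 56, 70], 0.36)]
dip_tin [([303, 329, 40, 46], 0.85)]
hex_nut [([265, 326, 20, 22], 0.97)]
gauge_block [([262, 302, 44, 38], 0.59), ([262, 191, 15, 16], 0.45)]
ch
[... 166 characters left out ...]
9 -0.371  0.589] fx 369.7348400490699 -0.01668064692135484
ball_pan [([333, 184, 74, 30], 0.59)]
steel_ball []
clip_rail [([331, 205, 49, 73], 0.8), ([334, 185, 77, 30], 0.57)]
loading_chute [([335, 316, 104, 149], 0.91)]
dip_tin [([237, 225, 26, 28], 0.84)]
hex_nut [([249, 213, 18, 13], 0.64), ([336, 185, 80, 32], 0.63)]
gauge_block [([269, 210, 23, 20], 0.83)]
chute_mouth [([334, 316, 104, 147], 0.8)]
spout_tip [([332, 188, 75, 22], 0.86)]
handle_grip [([334, 185, 80, 30], 0.86)]
wrist campos [ 0.301 -0.552  0.373] fx 281.6582841907556 -0.04515343374826582
ball_pan []
steel_ball []
clip_rail []
loading_chute []
dip_tin []
hex_nut []
gauge_block []
chute_mouth []
spout_tip []
handle_grip []
```

```bash
python3 - <<'E'
import cv2
a=cv2.imread("pics/scene0.png")[130:370,190:510];cv2.imwrite("pics/s_crop.png",cv2.resize(a,(800,600),interpolation=cv2.INTER_CUBIC))
a=cv2.imread("pics/side0.png")[150:400,200:500];cv2.imwrite("pics/d_crop.png",cv2.resize(a,(720,600),interpolation=cv2.INTER_CUBIC))
E
```

```text
(no output)
```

View pics/s_crop.png

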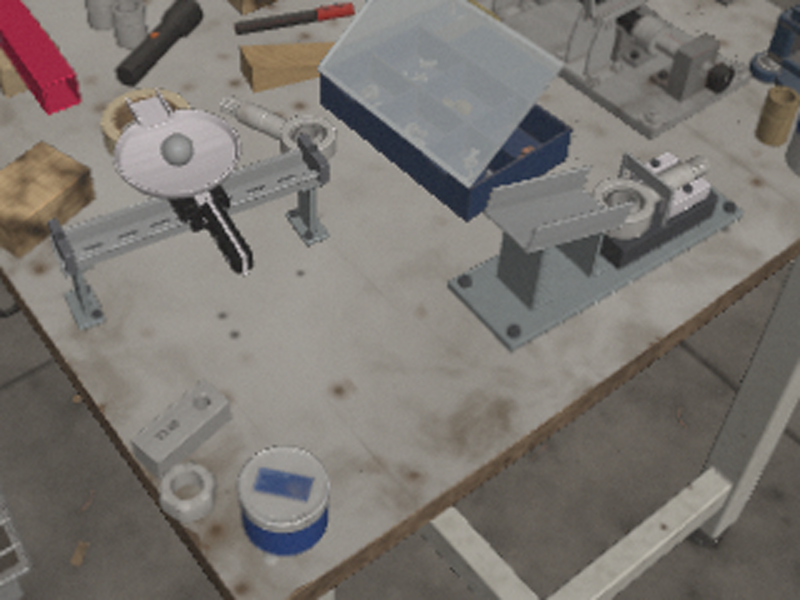

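View pics/d_crop.png

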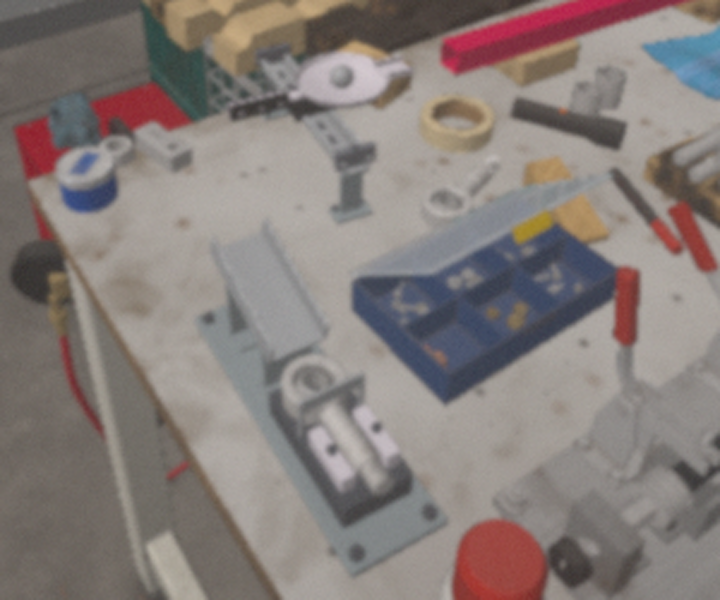

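The scene crop shows the pan with the ball near (261,190) full-frame, the handle end near (288,238), and the chute mouth near (384–402, 205–230). The side crop shows the ball near (342,181) and the chute mouth near (290–310, 245–262).

```bash
python3 - <<'E'
from h import *
import pickle
st,D=pickle.load(open("d0.pkl","rb"))
cs,cd=cam(D["scene"]),cam(D["side"])
S=lambda a:np.array(a,float)/2.5+[190,130]
Q=lambda a:np.array(a,float)/2.4+[200,150]
def tri(a,b):
    o1,d1=ray(cs,S(a));o2,d2=ray(cd,Q(b));A=np.c_[d1[0],-d2[0]];x=np.linalg.lstsq(A,o2-o1,rcond=None)[0]
    p=o1+x[0]*d1[0];q=o2+x[1]*d2[0];return ((p+q)/2).round(4),np.linalg.norm(p-q).round(4)
print("ball",tri((178,149),(342,75)))
print("handle end",tri((245,265),(232,112)))
print("spout",tri((148,100),(405,70)))
for z in (0,0.006):
    print("scene base",onz(cs,S([(449,285),(512,349),(742,208)]),z).round(4).tolist())
    print("side base",onz(cd,Q([(197,320),(355,572),(446,520)]),z).round(4).tolist())
print("feet scene",onz(cs,S([(85,318),(310,237)]),0.003).round(4).tolist())
print("mouth cheeks top z=.112 scene",onz(cs,S([(485,205),]),.112).round(4).tolist(), "side",onz(cd,Q([(213,240),(265,222)]),.112).round(4).tolist())
print("bystanders", onz(cs,[(303,329),(265,326),(262,302)],0.02).round(3).tolist())
E
```

```text
ball (array([0.6683, 0.2669, 0.0978]), np.float64(0.0001))
handle end (array([0.5474, 0.2858, 0.0855]), np.float64(0.0013))
spout (array([0.741 , 0.252 , 0.0888]), np.float64(0.0045))
scene base [[0.4985, 0.1276, 0.0], [0.4213, 0.1314, 0.0], [0.4116, -0.1347, 0.0]]
side base [[0.4228, 0.1321, 0.0], [0.41, -0.126, 0.0], [0.4856, -0.13, 0.0]]
scene base [[0.4949, 0.1314, 0.006], [0.4183, 0.1351, 0.006], [0.4087, -0.1285, 0.006]]
side base [[0.4207, 0.127, 0.006], [0.4081, -0.1285, 0.006], [0.4829, -0.1324, 0.006]]
feet scene [[0.6384, 0.3794, 0.003], [0.6049, 0.1875, 0.003]]
mouth cheeks top z=.112 scene [[0.4719, 0.1282, 0.112]] side [[0.4326, 0.1041, 0.112], [0.4777, 0.1001, 0.112]]
bystanders [[0.411, 0.35, 0.02], [0.453, 0.398, 0.02], [0.496, 0.377, 0.02]]
```

```bash
cat >> h.py <<'E'
def yaw(st):
    q=st["eef_rot"];m=R.from_quat([q[1],q[2],q[3],q[0]]).as_matrix();return m,np.degrees(np.arctan2(m[1,0],m[0,0]))
def delta(st,P,yw):
    """shift in tool axes and turn to get TCP to P, tool down, tool x at yaw yw (deg)"""
    m,y=yaw(st);a=np.radians(yw);T=np.array([[np.cos(a),np.sin(a),0],[np.sin(a),-np.cos(a),0],[0,0,-1]])
    return (m.T@(np.array(P)-st["position"])).round(4),R.from_matrix(m.T@T).as_rotvec().round(4)
E
python3 - <<'E'
from h import *
import pickle
st,D=pickle.load(open("d0.pkl","rb"))
cs,cd=cam(D["scene"]),cam(D["side"])
S=lambda a:np.array(a,float)/2.5+[190,130]
Q=lambda a:np.array(a,float)/2.4+[200,150]
def tri(a,b):
    o1,d1=ray(cs,S(a));o2,d2=ray(cd,Q(b));A=np.c_[d1[0],-d2[0]];x=np.linalg.lstsq(A,o2-o1,rcond=None)[0]
    p=o1+x[0]*d1[0];q=o2+x[1]*d2[0];return ((p+q)/2).round(4),np.linalg.norm(p-q).round(4)
print("lid low",tri((488,183),(352,275)),"lid",tri((395,0),(612,172)),tri((562,65),(612,172)),tri((320,72),(612,172)))
print("box corner",tri((572,128),(446,370)),tri((467,215),(352,300)))
for z in (0,.1,.2): print("bottle",onz(cd,Q([(500,560),(628,280)]),z).round(3).tolist())
print(D["wrist"]["T_tool_cam"])
print(yaw(st)[1],delta(st,(.55,-.1,.33),100))
E
```

```text
lid low (array([0.5351, 0.0612, 0.0505]), np.float64(0.0063)) lid (array([ 0.7487, -0.0067,  0.0992]), np.float64(0.0338)) (array([ 0.6185, -0.0608,  0.1439]), np.float64(0.1402)) (array([0.8086, 0.0436, 0.022 ]), np.float64(0.0704))
box corner (array([ 0.5461, -0.0518,  0.0406]), np.float64(0.0008)) (array([0.5439, 0.0701, 0.0094]), np.float64(0.0027))
bottle [[0.498, -0.172, 0.0], [0.776, -0.039, 0.0]]
bottle [[0.45, -0.206, 0.1], [0.682, -0.095, 0.1]]
bottle [[0.403, -0.24, 0.2], [0.587, -0.152, 0.2]]
[[ 7.55046905e-04 -9.57006377e-01 -2.90065898e-01  7.39981330e-02]
 [ 9.99999519e-01  5.40887875e-04  8.18480896e-04 -3.58315422e-04]
 [-6.26398310e-04 -2.90066377e-01  9.57006324e-01 -1.41841253e-01]
 [ 0.00000000e+00  0.00000000e+00  0.00000000e+00  1.00000000e+00]]
21.822505631631046 (array([ 0.4734, -0.3274, -0.0986]), array([-1.7000e-03, -1.3000e-03, -1.3645e+00]))
```

>>> carry_out:
  deltas:
    - [[1, 0, 0, -0.05, 0, 0, 0], [1, 0, 0, -0.11, 0, 0, 0], [1, 0.04, -0.03, -0.12, 0, 0, -0.12], [1, 0.08, -0.06, -0.12, 0, 0, -0.25], [1, 0.12, -0.09, -0.12, 0, 0, -0.38], [1, 0.16, -0.12, -0.12, 0, 0, -0.52], [1, 0.2, -0.15, -0.12, 0, 0, -0.66], [1, 0.24, -0.18, -0.12, 0, 0, -0.8], [1, 0.28, -0.21, -0.12, 0, 0, -0.94], [1, 0.32, -0.24, -0.12, 0, 0, -1.08], [1, 0.36, -0.27, -0.12, 0, 0, -1.22], [1, 0.4, -0.3, -0.12, 0, 0, -1.36]]

```text
clock: 2.85
position: [0.4909, -0.1543, 0.3523]
eef_rot: [0.001, 0.642, 0.766, 0.0]
ft_force: [0.8, -0.5, -0.4]
finger_gap: 0.0856
finger_force: 0.0
```

```bash
python3 - <<'E'
from h import *
st=manip.sense();print(st["position"],yaw(st)[1],st["qpos"],st["joint_vel"].round(2))
print(delta(st,(.593,.2786,.25),171.1))
E
```

```text
[ 0.49091673 -0.1542677   0.35225557] 100.05204964139507 [ 0.63583652  0.14024693 -0.44843332  1.42474363  0.06100173  1.58929768
  0.36787745] [-0.59  0.28 -0.5  -0.26  0.17  0.04  0.31]
(array([0.4085, 0.176 , 0.1021]), array([ 3.00e-04,  1.10e-03, -1.24e+00]))
```

>>> carry_out:
  deltas:
    - [[1, 0.035, 0.015, 0.0, 0, 0, -0.1], [1, 0.075, 0.032, 0.0, 0, 0, -0.22], [1, 0.115, 0.05, 0.0, 0, 0, -0.34], [1, 0.155, 0.067, 0.0, 0, 0, -0.46], [1, 0.195, 0.084, 0.0, 0, 0, -0.58], [1, 0.235, 0.101, 0.01, 0, 0, -0.7], [1, 0.275, 0.118, 0.03, 0, 0, -0.82], [1, 0.315, 0.136, 0.05, 0, 0, -0.94], [1, 0.355, 0.153, 0.07, 0, 0, -1.06], [1, 0.39, 0.168, 0.09, 0, 0, -1.17], [1, 0.408, 0.176, 0.1, 0, 0, -1.24], [1, 0.408, 0.176, 0.1, 0, 0, -1.24]]

```text
clock: 4.05
position: [0.593, 0.2792, 0.249]
eef_rot: [-0.002, 0.077, 0.997, 0.0]
ft_force: [-0.3, -0.5, -0.2]
finger_gap: 0.0856
finger_force: 0.0
```

```bash
python3 - <<'E'
from h import *
import pickle
st=manip.sense();print(st["position"],yaw(st)[1],st["qpos"].round(2),st["joint_vel"].round(2))
D={}
for n in ("wrist","scene","side"):
    s=manip.snapshot(n);D[n]=s;save(f"pics/{n}1.png",s["pixels"])
for q in ("ball_pan","steel_ball","clip_rail","gauge_block"): print(q,[(np.round(r["extent"]).astype(int).tolist(),round(r["conf"],2)) for r in manip.look_for("wrist",q)[:2]])
pickle.dump((st,D),open("d1.pkl","wb"))
c=cam(D["wrist"],st)
a=np.radians(-8.9);ex=np.array([np.cos(a),np.sin(a),0]);ey=np.array([-ex[1],ex[0],0]);O=np.array([.668,.267,.087])
print("pred end top corners,-61 top corners,dish",proj(c,[O+x*ex+y*ey+[0,0,.012] for x,y in ((-.125,.008),(-.125,-.008),(-.061,.008),(-.061,-.008),(0,0))]).round(1).tolist())
E
```

```text
[0.5929546  0.27916016 0.24895982] 171.19546477456254 [-0.    0.56 -0.79  1.21  0.38  1.52  0.69] [ 0.05 -0.05  0.03 -0.01 -0.02  0.02 -0.04]
ball_pan [([321, 222, 82, 169], 0.89)]
steel_ball [([321, 254, 20, 23], 0.67)]
clip_rail [([323, 208, 185, 53], 0.73), ([358, 21, 58, 38], 0.65)]
gauge_block [([382, 92, 60, 40], 0.96), ([396, 53, 32, 35], 0.35)]
pred end top corners,-61 top corners,dish [[326.5, 140.3], [310.8, 140.2], [326.0, 200.3], [311.2, 200.2], [318.5, 251.1]]
```

View pics/wrist1.png

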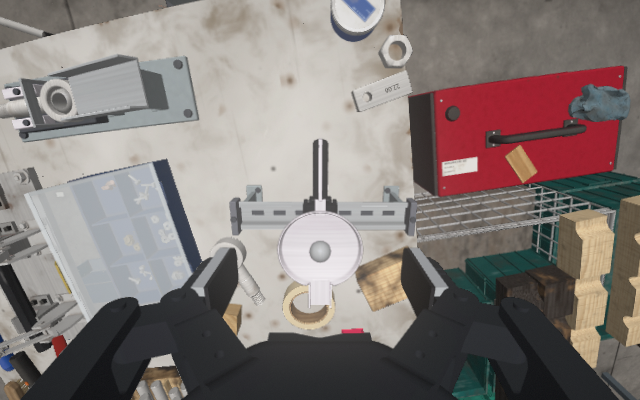

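The wrist view shows the handle running straight down columns ~320 (rows 139–200), the ball at ~(320,251) centred in the dish, the rail behind it, and the chute mouth around (155,85) at upper left.

```bash
python3 - <<'E'
from h import *
import pickle
st,D=pickle.load(open("d1.pkl","rb"))
c=cam(D["wrist"],st);im=D["wrist"]["pixels"].astype(float).mean(2)
e=[]
for r in range(144,196,3):
    w=im[r,300:342];d=w<(np.median(im[r,296:310])*.75) if r<196 else None
    x=np.arange(300,342)
    g=np.gradient(cv2.GaussianBlur(w.reshape(1,-1),(0,0),.8).ravel())
    l,h=np.argmin(g[:21]),21+np.argmax(g[21:]); e.append((300+l,300+h,r))
e=np.array(e);print(e[::3].tolist())
L=onz(c,e[:,[0,2]],.099);Rr=onz(c,e[:,[1,2]],.099);m=(L+Rr)/2
k,b=np.polyfit(m[:,0],m[:,1],1);print("yaw",np.degrees(np.arctan(k)),"y at .593",k*.593+b,"width",np.linalg.norm(L-Rr,axis=1).mean())
col=im[130:150,316:325].mean(1);print("end row prof",col.round(0).tolist())
print("end x",onz(c,[(320.5,139.5)],.099))
g=im[225:280,295:345];cir=cv2.HoughCircles(cv2.resize(g.astype(np.uint8),None,fx=4,fy=4,interpolation=cv2.INTER_CUBIC),cv2.HOUGH_GRADIENT,1,40,param1=80,param2=15,minRadius=36,maxRadius=60)
cc=cir[0][0];uv=np.array([295+(cc[0]-1.5)/4,225+(cc[1]-1.5)/4]);print(uv,cc[2]/4,onz(c,[uv],.0995))
# pan outline from silhouettes
manip.snapshot("wrist")
s=manip.silhouettes("wrist","ball_pan")[0];print(s["conf"],s["extent"])
s2=manip.silhouettes("wrist","loading_chute");print([(x["conf"],np.round(x["extent"])) for x in s2[:2]])
# chute prediction
def ch(mx,my,yw,P):
    a=np.radians(yw);ex=np.array([np.cos(a),np.sin(a)]);ey=np.array([-ex[1],ex[0]]);P=np.array(P,float)
    return np.c_[mx+P[:,:1]*ex[0]+P[:,1:2]*ey[0],my+P[:,:1]*ex[1]+P[:,1:2]*ey[1],.092+P[:,2]]
P=ch(.4555,.102,-92.7,[(0,.022,0),(0,-.022,0),(0,.022,.02),(0,-.022,.02)])
print("mouth px pred wrist",proj(c,P).round(1).tolist())
for n in ("scene","side"): print(n,proj(cam(D[n]),P).round(1).tolist())
a=D["wrist"]["pixels"][40:150,0:210];save("pics/w_ch.png",cv2.resize(a,None,fx=3.8,fy=3.8,interpolation=cv2.INTER_CUBIC))
E
```

```text
[[312, 328, 144], [312, 328, 153], [312, 328, 162], [312, 327, 171], [312, 327, 180], [312, 327, 189]]
yaw -9.47383732525586 y at .593 0.27968762946804127 width 0.01615718501081605
end row prof [207.0, 207.0, 208.0, 209.0, 209.0, 208.0, 208.0, 207.0, 196.0, 163.0, 142.0, 141.0, 142.0, 142.0, 140.0, 132.0, 131.0, 134.0, 138.0, 138.0]
end x [[0.54404501 0.28828288 0.099     ]]
[320. 251.] 11.1 [[0.66782759 0.26879664 0.0995    ]]
0.6 [325.3, 216.6, 81.4, 173.9]
[(0.87, array([102.,  96., 200.,  88.]))]
mouth px pred wrist [[131.3, 103.6], [119.9, 58.1], [118.3, 102.9], [105.7, 54.3]]
scene [[391.7, 211.7], [407.6, 226.1], [392.9, 204.0], [409.1, 218.3]]
side [[310.4, 249.9], [290.2, 257.8], [310.1, 242.3], [289.5, 250.1]]
```

View pics/w_ch.png

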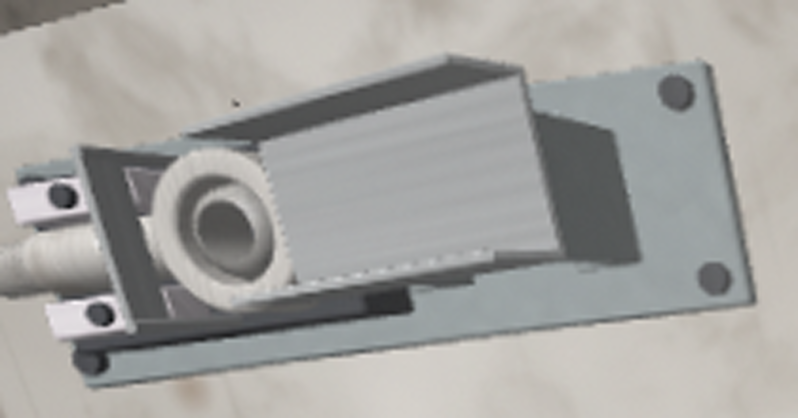

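The close crop shows the trough's front floor edge running from about (137,60) to (147,106) full-frame, with plate corners at (187,56), (199,119) and (23,142). That puts the mouth nearer the pan than my first estimate.

```bash
python3 - <<'E'
from h import *
import pickle
st,D=pickle.load(open("d1.pkl","rb"))
c=cam(D["wrist"],st);cs,cd=cam(D["scene"]),cam(D["side"])
F=lambda a:np.array(a,float)/3.8+[0,40]
p=onz(c,F([(521,75),(560,252)]),.092);print("floor edge",p.round(4).tolist(),"mid",p.mean(0),"len",np.linalg.norm(p[0]-p[1]))
for z in (0.004,.006,.008): 
    q=onz(c,F([(710,62),(755,300),(88,388)]),z);d=q[2]-q[1];print("plate",q.round(4).tolist(),np.linalg.norm(q[0]-q[1]),np.linalg.norm(d),np.degrees(np.arctan2(d[1],d[0])))
print("scene corner",onz(cs,[(402,230)],.092))
print("reproj floor edge: scene",proj(cs,p).round(1).tolist(),"side",proj(cd,p).round(1).tolist())
a=D["scene"]["pixels"][190:240,370:450];b=D["side"]["pixels"][230:290,270:350]
o=np.vstack([cv2.resize(a,(560,350),interpolation=cv2.INTER_CUBIC)[:300],cv2.resize(b,(560,420),interpolation=cv2.INTER_CUBIC)[:300]]);save("pics/ch2.png",o)
E
```

```text
floor edge [[0.4382, 0.1201, 0.092], [0.483, 0.1171, 0.092]] mid [0.46062431 0.11861938 0.092     ] len 0.04487984021327621
plate [[0.4217, 0.1355, 0.004], [0.4994, 0.1306, 0.004], [0.4858, -0.1333, 0.004]] 0.0778562377440392 0.2642770241427863 -92.95686820522145
plate [[0.4222, 0.1363, 0.006], [0.4995, 0.1315, 0.006], [0.486, -0.1311, 0.006]] 0.07745402751615982 0.2629117523908527 -92.95686820522147
plate [[0.4228, 0.1371, 0.008], [0.4997, 0.1323, 0.008], [0.4862, -0.1289, 0.008]] 0.07705181728828031 0.261546480638919 -92.95686820522144
scene corner [[0.43269825 0.11787264 0.092     ]]
reproj floor edge: scene [[398.9, 228.7], [383.3, 213.7]] side [[288.2, 251.8], [308.7, 244.3]]
```

View pics/ch2.png

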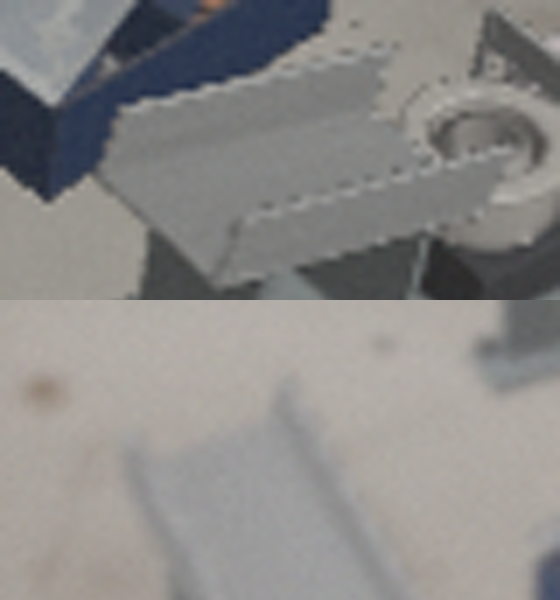

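The scene crop shows the floor edge from (383.9,215) to (400.3,230). The side crop shows it from about (291.4,253.6) to (309.3,247). Both agree with the wrist estimate within a couple of pixels.

```bash
python3 - <<'E'
from h import *
import pickle
st,D=pickle.load(open("d1.pkl","rb"))
cs,cd=cam(D["scene"]),cam(D["side"])
for c,uv in ((cs,[(383.9,215),(400.3,230)]),(cd,[(309.3,247),(291.4,253.6)])):
    p=onz(c,uv,.092);print(p.round(4).tolist(),p.mean(0).round(4),np.linalg.norm(p[0]-p[1]))
st=manip.sense();a=np.radians(-9.4);ex=np.array([np.cos(a),np.sin(a)])
P=np.array([.668,.2685])-.078*ex; print("grip",P,delta(st,(*P,.096),170.6))
E
```

```text
[[0.4799, 0.1184, 0.092], [0.4345, 0.1203, 0.092]] [0.4572 0.1194 0.092 ] 0.04539899820985049
[[0.4799, 0.1095, 0.092], [0.4411, 0.1121, 0.092]] [0.4605 0.1108 0.092 ] 0.03894377757553523
grip [0.59104737 0.28123943] (array([0.005 , 0.0054, 0.1564]), array([0.0001, 0.001 , 0.002 ]))
```

```bash
cat > hm.py <<'E'
from h import *
def handle(z=.099,rows=range(144,196,3)):
    st=manip.sense();s=manip.snapshot("wrist");c=cam(s,st);im=s["pixels"].astype(float).mean(2);e=[]
    for r in rows:
        w=im[r,296:346];g=np.gradient(cv2.GaussianBlur(w.reshape(1,-1),(0,0),.8).ravel())
        e.append((296+np.argmin(g[:25]),296+25+np.argmax(g[25:]),r))
    e=np.array(e);L=onz(c,e[:,[0,2]],z);Q=onz(c,e[:,[1,2]],z);m=(L+Q)/2;k,b=np.polyfit(m[:,0],m[:,1],1)
    print("yaw",np.degrees(np.arctan(k)).round(2),"y(.591)",(k*.591+b).round(4),"w",np.linalg.norm(L-Q,axis=1).mean().round(4),e[[0,-1]].tolist())
    b=manip.look_for("wrist","steel_ball")[:1]
    if b: print("ball",onz(c,[b[0]["extent"][:2]],z).round(4),b[0]["extent"])
    return st,c,s
E
python3 - <<'E'
from hm import *
st,c,s=handle();print(st["position"],yaw(st),st["joint_vel"].round(3))
p=onz(c,[(136.8,59.7),(147.4,105.8)],.092);print(p.mean(0))
im=s["pixels"].astype(float).mean(2)
for r in (65,75,85,95): print(r,im[r,130:156].astype(int).tolist())
E
```

```text
yaw -6.78 y(.591) 0.2763 w 0.0069 [[315, 321, 144], [312, 334, 195]]
ball [[0.672  0.2681 0.099 ]] [323.6, 249.8, 24.9, 22.1]
[0.5949741  0.27513015 0.25244658] (array([[-9.86904342e-01,  1.61303757e-01,  9.57830158e-04],
       [ 1.61303800e-01,  9.86904799e-01, -3.17949053e-05],
       [-9.50415817e-04,  1.23123115e-04, -9.99999541e-01]]), np.float64(170.71741421755308)) [-0.005  0.004 -0.002  0.001  0.001 -0.001  0.001]
[0.46133923 0.11394746 0.092     ]
65 [165, 166, 164, 164, 166, 165, 165, 166, 167, 167, 167, 161, 120, 123, 159, 160, 160, 159, 160, 159, 159, 158, 160, 159, 161, 161]
75 [165, 165, 164, 163, 163, 163, 164, 164, 164, 164, 165, 166, 166, 162, 136, 101, 85, 86, 86, 87, 86, 86, 86, 86, 86, 86]
85 [168, 170, 169, 170, 170, 170, 170, 171, 170, 170, 169, 169, 169, 169, 169, 168, 145, 120, 88, 85, 86, 86, 86, 87, 86, 87]
95 [172, 171, 171, 171, 170, 169, 170, 169, 169, 169, 169, 169, 168, 169, 169, 169, 168, 169, 165, 122, 106, 85, 86, 86, 87, 86]
```

```bash
python3 - <<'E'
import re
t=open("hm.py").read()
t=t.replace("e.append((296+np.argmin(g[:25]),296+25+np.argmax(g[25:]),r))","""k=np.where(np.abs(g)>15)[0];l=[i for i in k if g[i]<0];h=[i for i in k if g[i]>0]
        a=min(l);a+=np.argmin(g[a:a+3]);b=max(h);b-=np.argmax(g[b:b-3:-1]);e.append((296+a,296+b,r))""")
open("hm.py","w").write(t)
E
python3 - <<'E'
from hm import *
st,c,s=handle(rows=range(146,190,3))
print(st["position"],yaw(st)[1])
for r in (150,170,190): print(s["pixels"][r,308:340].mean(1).astype(int).tolist())
p=onz(c,[(140.7,59.7),(152.5,105.8)],.092);print(p.round(4),p.mean(0))
E
```

```text
yaw -8.26 y(.591) 0.2803 w 0.0156 [[315, 330, 146], [316, 330, 188]]
ball [[0.6717 0.27   0.099 ]] [324.9, 249.6, 21.7, 19.6]
[0.59484684 0.27544494 0.25220412] 170.74888078238305
[205, 205, 205, 205, 204, 204, 204, 174, 75, 71, 73, 74, 75, 159, 231, 229, 207, 111, 75, 74, 73, 71, 115, 179, 206, 206, 206, 207, 207, 207, 206, 207]
[204, 205, 205, 205, 205, 204, 205, 177, 84, 72, 72, 72, 73, 156, 229, 229, 207, 110, 74, 73, 72, 70, 111, 176, 202, 202, 203, 204, 203, 204, 203, 204]
[201, 201, 201, 202, 202, 203, 203, 181, 109, 70, 72, 71, 72, 118, 195, 228, 208, 110, 72, 71, 72, 70, 136, 203, 203, 203, 204, 204, 203, 203, 203, 203]
[[0.4397 0.1198 0.092 ]
 [0.4846 0.1182 0.092 ]] [0.46215259 0.11900486 0.092     ]
```

>>> carry_out:
  deltas:
    - [[1, 0.003, 0.004, 0.02, 0, 0, 0], [1, 0.004, 0.0045, 0.05, 0, 0, 0], [1, 0.004, 0.0045, 0.08, 0, 0, 0], [1, 0.004, 0.0045, 0.1, 0, 0, 0], [1, 0.004, 0.0045, 0.11, 0, 0, 0], [1, 0.004, 0.0045, 0.11, 0, 0, 0], [1, 0.004, 0.0045, 0.11, 0, 0, 0]]
  grip_force: 70

```text
clock: 5.45
position: [0.5919, 0.2813, 0.143]
eef_rot: [0.001, 0.08, 0.997, 0.0]
ft_force: [-0.3, -0.1, 0.9]
finger_gap: 0.0852
finger_force: 0.0
```

```bash
python3 - <<'E'
from hm import *
st=manip.sense();s=manip.snapshot("wrist");print(st["position"],yaw(st)[1],st["joint_vel"].round(3),st["ft_force"])
c=cam(s,st);save("pics/w2.png",s["pixels"])
print(proj(c,[(.5435,.2885,.099),(.591,.2802,.099)]))
print("grip",delta(st,(.5915,.2802,.096),170.7))
E
```

```text
[0.59188073 0.2812926  0.14296618] 170.78904887746947 [-0.001 -0.013 -0.008 -0.014  0.    -0.    -0.   ] [-0.31227731 -0.05799494  0.94141534]
[[317.73685938 153.66895292]
 [316.95068171 222.07790497]]
grip (array([ 0.0002, -0.0012,  0.047 ]), array([0.001 , 0.0009, 0.0016]))
```

View pics/w2.png

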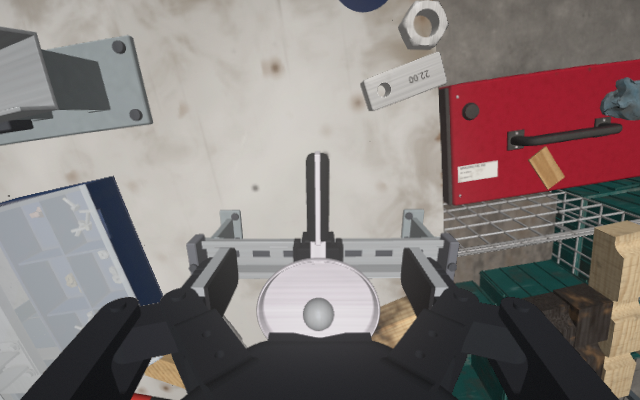

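The view shows the handle at columns 306–329 (centre ~317.7), matching the prediction, with the ball centred at (318,314). Next I descend and close.

>>> carry_out:
  deltas:
    - [[1, 0.0, -0.001, 0.015, 0, 0, 0], [1, 0.0, -0.001, 0.03, 0, 0, 0], [1, 0.0, -0.001, 0.04, 0, 0, 0], [1, 0.0, -0.001, 0.045, 0, 0, 0], [1, 0.0, -0.001, 0.045, 0, 0, 0], [1, 0.0, -0.001, 0.045, 0, 0, 0]]

```text
clock: 6.1
position: [0.5914, 0.2801, 0.097]
eef_rot: [0.0, 0.08, 0.997, 0.0]
ft_force: [-0.3, -0.3, 0.8]
finger_gap: 0.0853
finger_force: 0.0
```

```bash
python3 - <<'E'
from hm import *
st=manip.sense();print(st["position"],yaw(st),st["joint_vel"].round(3),st["ft_force"])
print("grip",delta(st,(.5915,.2802,.098),170.7))
E
```

```text
[0.59137523 0.28011197 0.09698472] (array([[-9.87123397e-01,  1.59960608e-01,  6.27743676e-05],
       [ 1.59960620e-01,  9.87123343e-01,  3.24876760e-04],
       [-9.99855963e-06,  3.30734878e-04, -9.99999945e-01]]), np.float64(170.79538954786534)) [ 0.    -0.008 -0.004 -0.008  0.002  0.002 -0.001] [-0.34710962 -0.28858235  0.80132135]
grip (array([-0.0001,  0.0001, -0.001 ]), array([0.0003, 0.    , 0.0017]))
```

>>> carry_out:
  deltas:
    - [[0.7, 0, 0, 0, 0, 0, 0], [0.5, 0, 0, 0, 0, 0, 0], [0.35, 0, 0, 0, 0, 0, 0], [0.28, 0, 0, 0, 0, 0, 0], [0.24, 0, 0, 0, 0, 0, 0], [0.2, 0, 0, 0, 0, 0, 0], [0.15, 0, 0, 0, 0, 0, 0], [0, 0, 0, 0, 0, 0, 0], [0, 0, 0, 0, 0, 0, 0], [0, 0, 0, 0, 0, 0, 0]]
  grip_force: 80

```text
clock: 7.1
position: [0.5913, 0.28, 0.0971]
eef_rot: [0.0, 0.08, 0.997, 0.0]
ft_force: [-1.8, -0.6, 2.5]
finger_gap: 0.0115
finger_force: 78.4
```

```bash
python3 - <<'E'
from hm import *
st=manip.sense();print(st["position"],yaw(st)[1],st["ft_force"],st["torque"],st["finger_gap"],st["finger_force"])
s=manip.snapshot("wrist");c=cam(s,st)
print(manip.look_for("wrist","steel_ball")[:1],proj(c,[(.668,.268,.0995)]))
E
```

```text
[0.59131773 0.28004975 0.0970887 ] 170.79641285809703 [-1.75392587 -0.6209984   2.53731804] [-0.08296595  0.32126078  0.03905004] 0.011532461439623583 78.37996071204543
[] [[319.13927568 362.6353546 ]]
```

>>> carry_out:
  deltas:
    - [[0, 0, 0, 0, 0, 0, 0], [0, 0, 0, -0.001, 0, 0, 0], [0, 0, 0, -0.002, 0, 0, 0], [0, 0, 0, -0.003, 0, 0, 0], [0, 0, 0, -0.004, 0, 0, 0], [0, 0, 0, -0.005, 0, 0, 0], [0, 0, 0, -0.006, 0, 0, 0], [0, 0, 0, -0.007, 0, 0, 0], [0, 0, 0, -0.008, 0, 0, 0], [0, 0, 0, -0.009, 0, 0, 0], [0, 0, 0, -0.01, 0, 0, 0], [0, 0, 0, -0.011, 0, 0, 0]]
  grip_force: 110

```text
clock: 8.4
position: [0.5915, 0.2801, 0.1084]
eef_rot: [0.0, 0.08, 0.997, 0.0]
ft_force: [0.5, 0.3, -2.6]
finger_gap: 0.0098
finger_force: 110.4
```

```bash
python3 - <<'E'
from hm import *
st=manip.sense();print(st["position"],yaw(st),st["ft_force"],st["torque"],st["finger_gap"],st["finger_force"])
for n in ("scene","side"):
    s=manip.snapshot(n);save(f"pics/{n}2.png",s["pixels"])
    print(n,manip.look_for(n,"steel_ball")[:1],proj(cam(s),[(.668,.268,.11)]))
E
```

```text
[0.59149831 0.28014179 0.10835341] (array([[-9.87105694e-01,  1.60068633e-01,  6.17227449e-04],
       [ 1.60068932e-01,  9.87105727e-01,  4.69999677e-04],
       [-5.34036544e-04,  5.62738297e-04, -9.99999699e-01]]), np.float64(170.78910136437474)) [ 0.49681951  0.2625738  -2.55508354] [-0.01820969  0.07894215 -0.0312597 ] 0.009810254456322828 110.42442832142115
scene [] [[260.21880801 185.19331665]]
side [{'extent': [345.5, 178.6, 8.7, 9.7], 'conf': 0.47}] [[342.25074849 176.87333128]]
```

```bash
python3 - <<'E'
import cv2,numpy as np
a=cv2.imread("pics/scene2.png")[150:260,200:340];b=cv2.imread("pics/side2.png")[140:225,270:410]
o=np.vstack([cv2.resize(a,(500,330),interpolation=cv2.INTER_CUBIC),cv2.resize(b,(500,270),interpolation=cv2.INTER_CUBIC)])
cv2.imwrite("pics/l2.png",o)
E
```

```text
(no output)
```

View pics/l2.png

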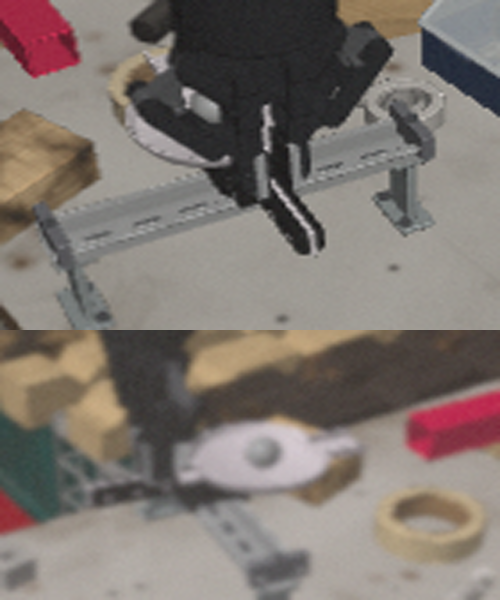

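The side crop shows the ball (263,452) near the middle of the level-looking dish, the claws clear. Next I lift higher.

>>> carry_out:
  deltas:
    - [[0, 0, 0, -0.002, 0, 0, 0], [0, 0, 0, -0.005, 0, 0, 0], [0, 0, 0, -0.01, 0, 0, 0], [0, 0, 0, -0.016, 0, 0, 0], [0, 0, 0, -0.022, 0, 0, 0], [0, 0, 0, -0.028, 0, 0, 0], [0, 0, 0, -0.033, 0, 0, 0], [0, 0, 0, -0.037, 0, 0, 0], [0, 0, 0, -0.04, 0, 0, 0], [0, 0, 0, -0.042, 0, 0, 0], [0, 0, 0, -0.043, 0, 0, 0], [0, 0, 0, -0.043, 0, 0, 0]]

```text
clock: 9.8
position: [0.5913, 0.2799, 0.1508]
eef_rot: [-0.0, 0.08, 0.997, 0.0]
ft_force: [1.5, -0.2, -2.8]
finger_gap: 0.0101
finger_force: 110.6
```

```bash
python3 - <<'E'
from hm import *
st=manip.sense();print(st["position"],yaw(st),st["ft_force"],st["qpos"].round(2))
# goal
a=np.radians(-92.8);ex=np.array([np.cos(a),np.sin(a)]);M=np.array([.4595,.1180])
G=M+ex*(.013-.078-.0775);print("goal TCP xy",G,delta(st,(*G,st["position"][2]),87.2))
for n in ("scene","side"):
    s=manip.snapshot(n);save(f"pics/{n}3.png",s["pixels"])
    for q in ("steel_ball","ball_pan"): print(n,q,[(r["extent"],r["conf"]) for r in manip.look_for(n,q)[:1]])
E
```

```text
[0.59130004 0.27989543 0.15082868] (array([[-9.87113566e-01,  1.60021267e-01, -4.31453287e-05],
       [ 1.60021265e-01,  9.87113567e-01,  3.05856149e-05],
       [ 4.74836881e-05,  2.32873054e-05, -9.99999999e-01]]), np.float64(170.79186944972741)) [ 1.51210827 -0.21151297 -2.82906562] [ 0.01  0.61 -0.77  1.37  0.42  1.33  0.64]
goal TCP xy [0.46646109 0.26032987] (array([ 0.1201, -0.0393,  0.    ]), array([-0.000e+00, -1.000e-04,  1.459e+00]))
scene steel_ball [([265.9, 326.8, 22.9, 25.7], 0.62)]
scene ball_pan [([261.1, 189.2, 58.6, 58.9], 0.77)]
side steel_ball [([347.3, 164.7, 7.6, 7.6], 0.57)]
side ball_pan [([334.5, 169.2, 76.7, 31.8], 0.75)]
```

>>> carry_out:
  deltas:
    - [[0, 0.0002, -0.0001, 0, 0, 0, 0.003], [0, 0.0008, -0.0003, 0, 0, 0, 0.01], [0, 0.0018, -0.0006, 0, 0, 0, 0.022], [0, 0.0032, -0.0011, 0, 0, 0, 0.039], [0, 0.005, -0.0017, 0, 0, 0, 0.061], [0, 0.0072, -0.0024, 0, 0, 0, 0.088], [0, 0.0096, -0.0032, 0, 0, 0, 0.117], [0, 0.0122, -0.004, 0, 0, 0, 0.149], [0, 0.015, -0.0049, 0, 0, 0, 0.183], [0, 0.018, -0.0059, 0, 0, 0, 0.219], [0, 0.021, -0.0069, 0, 0, 0, 0.256], [0, 0.024, -0.0079, 0, 0, 0, 0.292]]

```text
clock: 11.3
position: [0.566, 0.276, 0.1509]
eef_rot: [0.0, 0.226, 0.974, 0.0]
ft_force: [0.1, -0.7, -2.9]
finger_gap: 0.0099
finger_force: 110.6
```

>>> carry_out:
  deltas:
    - [[0, 0.0026, -0.0018, 0, 0, 0, 0.0365], [0, 0.0052, -0.0036, 0, 0, 0, 0.073], [0, 0.0078, -0.0054, 0, 0, 0, 0.1095], [0, 0.0104, -0.0072, 0, 0, 0, 0.146], [0, 0.013, -0.009, 0, 0, 0, 0.1825], [0, 0.0156, -0.0108, 0, 0, 0, 0.219], [0, 0.0182, -0.0127, 0, 0, 0, 0.2555], [0, 0.0208, -0.0145, 0, 0, 0, 0.292], [0, 0.0234, -0.0163, 0, 0, 0, 0.3285], [0, 0.026, -0.0181, 0, 0, 0, 0.365], [0, 0.0286, -0.0199, 0, 0, 0, 0.4015], [0, 0.0312, -0.0217, 0, 0, 0, 0.438]]

```text
clock: 12.5
position: [0.5285, 0.2702, 0.151]
eef_rot: [0.0, 0.432, 0.902, 0.0]
ft_force: [0.1, 0.3, -3.5]
finger_gap: 0.0099
finger_force: 110.6
```

>>> carry_out:
  deltas:
    - [[0, 0.0016, -0.0027, 0, 0, 0, 0.0365], [0, 0.0032, -0.0055, 0, 0, 0, 0.073], [0, 0.0047, -0.0082, 0, 0, 0, 0.1095], [0, 0.0063, -0.0109, 0, 0, 0, 0.146], [0, 0.0079, -0.0137, 0, 0, 0, 0.1825], [0, 0.0095, -0.0164, 0, 0, 0, 0.219], [0, 0.0111, -0.0191, 0, 0, 0, 0.2555], [0, 0.0127, -0.0219, 0, 0, 0, 0.292], [0, 0.0142, -0.0246, 0, 0, 0, 0.3285], [0, 0.0158, -0.0273, 0, 0, 0, 0.365], [0, 0.0174, -0.0301, 0, 0, 0, 0.4015], [0, 0.019, -0.0328, 0, 0, 0, 0.438]]

```text
clock: 13.7
position: [0.4911, 0.2644, 0.1511]
eef_rot: [0.0, 0.618, 0.786, 0.0]
ft_force: [0.4, -0.4, -2.9]
finger_gap: 0.0097
finger_force: 110.6
```

>>> carry_out:
  deltas:
    - [[0, 0.0003, -0.0032, 0, 0, 0, 0.036], [0, 0.0006, -0.0063, 0, 0, 0, 0.073], [0, 0.0008, -0.0095, 0, 0, 0, 0.109], [0, 0.0011, -0.0123, 0, 0, 0, 0.143], [0, 0.0013, -0.0151, 0, 0, 0, 0.175], [0, 0.0015, -0.0176, 0, 0, 0, 0.204], [0, 0.0017, -0.0199, 0, 0, 0, 0.231], [0, 0.0019, -0.0218, 0, 0, 0, 0.253], [0, 0.002, -0.0233, 0, 0, 0, 0.27], [0, 0.0021, -0.0243, 0, 0, 0, 0.282], [0, 0.0022, -0.025, 0, 0, 0, 0.289], [0, 0.0022, -0.0252, 0, 0, 0, 0.292]]

```text
clock: 14.9
position: [0.4664, 0.2604, 0.1509]
eef_rot: [-0.0, 0.725, 0.689, 0.0]
ft_force: [-0.4, -0.2, -2.5]
finger_gap: 0.0097
finger_force: 110.6
```

```bash
python3 - <<'E'
from hm import *
import pickle
st=manip.sense();print(st["clock"],st["position"],yaw(st),st["ft_force"],st["qpos"].round(2))
D={}
for n in ("scene","side"):
    s=manip.snapshot(n);D[n]=s;save(f"pics/{n}4.png",s["pixels"])
    for q in ("steel_ball","ball_pan","loading_chute"): print(n,q,[(r["extent"],r["conf"]) for r in manip.look_for(n,q)[:1]])
pickle.dump((st,D),open("d4.pkl","wb"))
a=D["scene"]["pixels"][150:250,330:470];b=D["side"]["pixels"][200:300,250:390]
save("pics/c4.png",np.vstack([cv2.resize(x,(420,300),interpolation=cv2.INTER_CUBIC) for x in (a,b)]))
E
```

```text
14.9 [0.46635916 0.26036056 0.15088152] (array([[ 5.01678744e-02,  9.98740796e-01,  7.76647237e-05],
       [ 9.98740795e-01, -5.01678815e-02,  9.25653387e-05],
       [ 9.63450547e-05,  7.29231216e-05, -9.99999993e-01]]), np.float64(87.124385424783)) [-0.43758373 -0.220808   -2.4958796 ] [-0.09  0.3  -0.57  1.72  0.17  1.18 -0.76]
scene steel_ball [([369.0, 213.8, 10.7, 14.3], 0.75)]
scene ball_pan [([352.1, 222.9, 105.7, 62.0], 0.98)]
scene loading_chute [([428.9, 230.1, 116.3, 77.6], 0.72)]
side steel_ball [([283.9, 211.6, 11.5, 8.8], 0.59)]
side ball_pan [([284.1, 212.8, 46.5, 51.4], 0.98)]
side loading_chute [([332.9, 317.8, 99.2, 143.9], 0.6)]
```

View pics/c4.png

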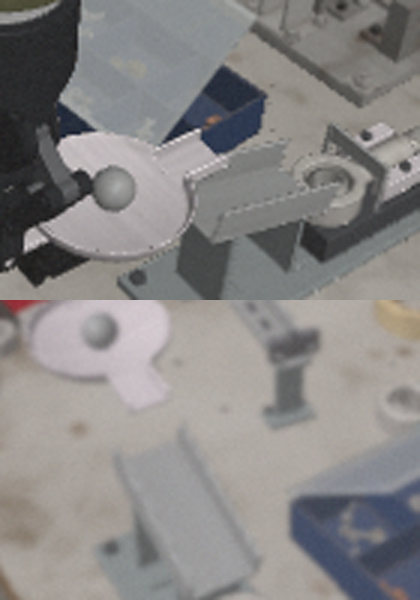

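The scene crop shows the ball at ~(368,212) centred in the dish and the spout tip at ~(401,199). The side crop shows the spout tip edge at ~(296,237)–(306,229), pointing at the trough.

```bash
python3 - <<'E'
from hm import *
import pickle
st,D=pickle.load(open("d4.pkl","rb"));cs,cd=cam(D["scene"]),cam(D["side"])
def tri(a,b):
    o1,d1=ray(cs,a);o2,d2=ray(cd,b);A=np.c_[d1[0],-d2[0]];x=np.linalg.lstsq(A,o2-o1,rcond=None)[0]
    p=o1+x[0]*d1[0];q=o2+x[1]*d2[0];return ((p+q)/2).round(4),np.linalg.norm(p-q).round(4)
print("ball",tri((368.3,212.3),(283,210.3)))
print("tip",tri((401.3,198.7),(300.9,233)))
a=np.radians(87.12-180);ex=np.array([np.cos(a),np.sin(a),0]);ey=np.array([-ex[1],ex[0],0]);O=st["position"]+.0775*ex-[0,0,.010]
P=np.array([O+[0,0,.0125],O+.078*ex+[0,0,.0038],O+.078*ex+.014*ey+[0,0,.013],O+.078*ex-.014*ey+[0,0,.013],O+.078*ex+.012*ey+[0,0,.0038],O+.078*ex-.012*ey+[0,0,.0038],O-.125*ex+[0,0,.012]])
print("pred",P.round(4).tolist());print(proj(cs,P).round(1).tolist());print(proj(cd,P).round(1).tolist())
for n,c,y0,x0 in(("scene",cs,170,360),("side",cd,215,265)):
    im=np.ascontiguousarray(cv2.resize(D[n]["pixels"][y0:y0+50,x0:x0+75],None,fx=8,fy=8,interpolation=cv2.INTER_CUBIC))
    for k,p in enumerate(proj(c,P)):
        q=((p-[x0,y0])*8+4).astype(int);cv2.circle(im,tuple(int(v) for v in q),3,(255,0,0) if k in(1,4,5) else (0,255,0),-1)
    save(f"pics/o_{n}.png",im)
save("pics/o4.png",np.vstack([cv2.cvtColor(cv2.imread(f"pics/o_{n}.png"),cv2.COLOR_BGR2RGB)[:300] for n in("scene","side")]))
E
```

```text
ball (array([0.4615, 0.1776, 0.1484]), np.float64(0.001))
tip (array([0.4593, 0.1032, 0.1413]), np.float64(0.0019))
pred [[0.4625, 0.183, 0.1534], [0.4585, 0.1051, 0.1447], [0.4725, 0.1044, 0.1539], [0.4446, 0.1058, 0.1539], [0.4705, 0.1045, 0.1447], [0.4466, 0.1057, 0.1447], [0.4687, 0.3078, 0.1529]]
[[365.9, 211.5], [400.8, 197.5], [396.1, 189.1], [406.8, 198.2], [396.3, 193.6], [405.3, 201.5], [301.9, 243.3]]
[[282.2, 206.6], [299.6, 231.6], [306.1, 225.4], [292.5, 230.2], [305.3, 229.5], [293.8, 233.7], [259.5, 178.5]]
```

View pics/o4.png

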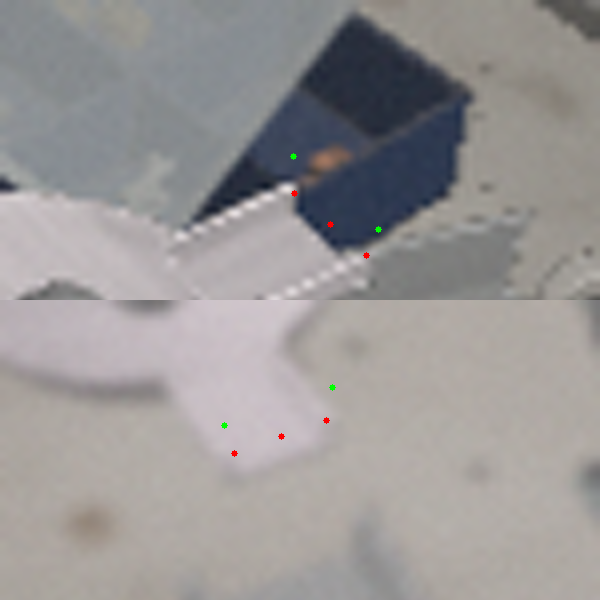

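The overlay shows the tip's floor edge in the side view 2–3 px below the prediction. That matches the side camera's own offset as seen on the chute, so I'll correct for that offset and triangulate again.

```bash
python3 - <<'E'
from hm import *
import pickle
st,D=pickle.load(open("d4.pkl","rb"));cs,cd=cam(D["scene"]),cam(D["side"])
def tri(a,b):
    o1,d1=ray(cs,a);o2,d2=ray(cd,b);A=np.c_[d1[0],-d2[0]];x=np.linalg.lstsq(A,o2-o1,rcond=None)[0]
    p=o1+x[0]*d1[0];q=o2+x[1]*d2[0];return ((p+q)/2).round(4),np.linalg.norm(p-q).round(4)
print("mouth corners raw",tri((383.9,215),(309.3,247)),tri((400.3,230),(291.4,253.6)))
bs,bd=np.array([1,1.3]),np.array([1.5,2.2])
print("ball",tri(np.array((368.3,212.3))-bs,np.array((283,210.3))-bd))
print("tip",tri(np.array((401.3,198.7))-bs,np.array((300.9,233))-bd))
# ball start as bias check
st0,D0=pickle.load(open("d0.pkl","rb"))
print("rim/ball relation at start: ball px scene/side vs model", proj(cam(D0["scene"]),[(.668,.2685,.0995)]),proj(cam(D0["side"]),[(.668,.2685,.0995)]),"obs (261.2,189.6),(342.5,181.2)")
# silhouettes now: extents & ball circle by Hough
for n,(u,v) in (("scene",(368,212)),("side",(283,210))):
    s=manip.snapshot(n);g=s["pixels"][v-16:v+16,u-16:u+16].mean(2).astype(np.uint8)
    h=cv2.HoughCircles(cv2.resize(g,None,fx=6,fy=6,interpolation=cv2.INTER_CUBIC),cv2.HOUGH_GRADIENT,1,40,param1=60,param2=12,minRadius=24,maxRadius=60)
    print(n,None if h is None else [((x[0]-2.5)/6+u-16,(x[1]-2.5)/6+v-16,x[2]/6) for x in h[0][:2]])
    m=manip.silhouettes(n,"ball_pan")[0];ys,xs=np.where(m["region"]);print(m["conf"],m["extent"],"maxrow pts",xs[ys==ys.max()],ys.max(),"minx",xs.min(),ys[xs==xs.min()],"maxx",xs.max(),ys[xs==xs.max()],"miny",ys.min(),xs[ys==ys.min()])
s=manip.sense();print(s["position"],s["clock"])
E
```

```text
mouth corners raw (array([0.483 , 0.1147, 0.0868]), np.float64(0.0006)) (array([0.4406, 0.1158, 0.0868]), np.float64(0.0051))
ball (array([0.4606, 0.1805, 0.1531]), np.float64(0.0025))
tip (array([0.4587, 0.1063, 0.1456]), np.float64(0.0002))
rim/ball relation at start: ball px scene/side vs model [[260.48591862 189.36511046]] [[342.06936496 180.39368368]] obs (261.2,189.6),(342.5,181.2)
scene [(np.float32(367.5), np.float32(212.33333), np.float32(7.633333)), (np.float32(352.0), np.float32(214.16667), np.float32(4.233333))]
0.82 [353.1, 221.6, 107.4, 61.0] maxrow pts [303 304 305 306 307 308] 251 minx 300 [243 244 245] maxx 405 [202 203 204 205] miny 194 [357 358 359 360 361 362 363 364 365 366 393 394]
side [(np.float32(282.5), np.float32(209.5), np.float32(6.4166665)), (np.float32(272.66666), np.float32(200.0), np.float32(5.0333333))]
0.55 [281.9, 212.6, 53.1, 47.9] maxrow pts [293 294 295 296] 237 minx 256 [209 210 211] maxx 306 [206 207 208 209 210 229 230 231] miny 189 [267 268]
[0.46637955 0.260308   0.1508337 ] 15.5
```

>>> carry_out:
  deltas:
    - [[0, 0, 0.0001, 0.001, 0, 0, 0], [0, 0, 0.0002, 0.003, 0, 0, 0], [0, 0, 0.0003, 0.0065, 0, 0, 0], [0, 0, 0.0004, 0.0115, 0, 0, 0], [0, 0, 0.0005, 0.017, 0, 0, 0], [0, 0, 0.0006, 0.0225, 0, 0, 0], [0, 0, 0.0008, 0.028, 0, 0, 0], [0, 0, 0.0009, 0.033, 0, 0, 0], [0, 0, 0.001, 0.037, 0, 0, 0], [0, 0, 0.0011, 0.04, 0, 0, 0], [0, 0, 0.0012, 0.042, 0, 0, 0], [0, 0, 0.0012, 0.043, 0, 0, 0]]

```text
clock: 16.7
position: [0.4676, 0.2603, 0.1077]
eef_rot: [-0.0, 0.725, 0.689, 0.0]
ft_force: [-1.1, -0.1, -3.0]
finger_gap: 0.0099
finger_force: 110.6
```

>>> carry_out:
  deltas:
    - [[0, 0, 0, 0, 0, 0, 0], [0, 0, 0, 0, 0, 0, 0], [0, 0, 0, 0, 0, 0, 0], [0, 0, 0, 0, 0, 0, 0], [0, 0, 0, 0, 0, 0, 0], [0, 0, 0, 0, 0, 0, 0], [0, 0, 0, 0, 0, 0, 0], [0, 0, 0, 0, 0, 0, 0], [0, 0, 0, 0, 0, 0, 0], [0, 0, 0, 0, 0, 0, 0]]

```text
clock: 17.7
position: [0.4675, 0.2603, 0.1078]
eef_rot: [-0.0, 0.725, 0.689, 0.0]
ft_force: [-0.2, -0.6, -1.8]
finger_gap: 0.0095
finger_force: 110.6
```

```bash
python3 - <<'E'
from hm import *
import pickle
st=manip.sense();print(st["clock"],st["position"],yaw(st)[1],st["ft_force"],st["joint_vel"].round(3))
D={n:manip.snapshot(n) for n in ("scene","side")};pickle.dump((st,D),open("d5.pkl","wb"))
a=np.radians(87.12-180);ex=np.array([np.cos(a),np.sin(a),0]);ey=np.array([-ex[1],ex[0],0]);O=st["position"]+.0775*ex-[0,0,.010]
print("tip",O+.078*ex+[0,0,.0038])
a=D["scene"]["pixels"][185:240,345:420];b=D["side"]["pixels"][200:275,270:345]
save("pics/c5.png",np.vstack([cv2.resize(x,None,fx=f,fy=f,interpolation=cv2.INTER_CUBIC)[:300] for x,f in ((a,8),(b[20:],8))]))
for n in D: print(n,[(r["extent"],r["conf"]) for r in manip.look_for(n,"steel_ball")[:1]],proj(cam(D[n]),[O+[0,0,.0125]]))
E
```

```text
17.7 [0.46753415 0.26033346 0.1078443 ] 87.14453367605807 [-0.24770049 -0.59205435 -1.84107064] [ 0.001 -0.     0.001  0.002  0.002 -0.001 -0.003]
tip [0.45972116 0.10502987 0.1016443 ]
scene [([432.2, 229.9, 110.7, 79.0], 0.72)] [[363.66972669 228.74251343]]
side [([283.8, 228.1, 50.2, 50.6], 0.58)] [[284.31544314 223.17792858]]
```

View pics/c5.png

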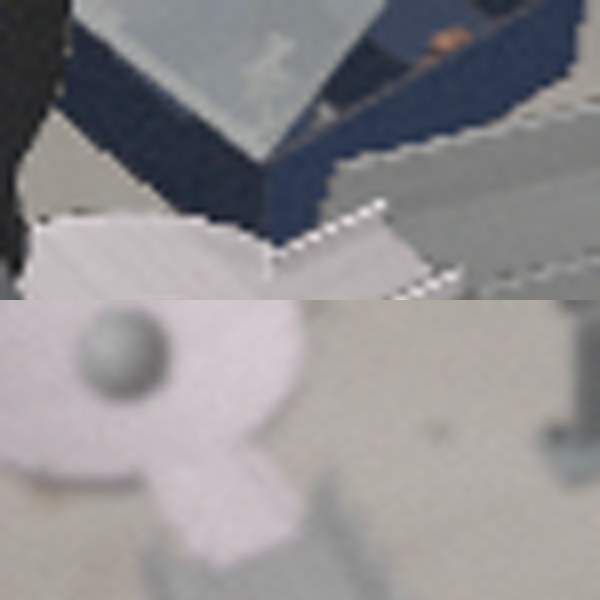

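The final view shows the spout tip inside the trough with roughly equal gaps (~45 crop px) to both cheeks, and the ball near the dish centre. I'll make a numeric check against the mouth using the same cameras.

```bash
python3 - <<'E'
from hm import *
import pickle
st,D=pickle.load(open("d5.pkl","rb"));cs,cd=cam(D["scene"]),cam(D["side"])
bs,bd=np.array([1,1.3]),np.array([1.5,2.2])
a=np.radians(87.14-180);ex=np.array([np.cos(a),np.sin(a),0]);ey=np.array([-ex[1],ex[0],0]);O=st["position"]+.0775*ex-[0,0,.010]
P=[O+.078*ex+y*ey+[0,0,z] for y,z in((.014,.0038),(-.014,.0038),(.014,.013),(-.014,.013))]
print("scene lower/top (ey+,ey-)",(proj(cs,P)+bs).round(1).tolist(),"obs lower+ (393.5,212.3) top (393.1,210.4),(402.8,218.8)")
print("side",(proj(cd,P)+bd).round(1).tolist(),"obs (307.5,248.8),(296.9,253.5)")
def tri(a,b):
    o1,d1=ray(cs,a);o2,d2=ray(cd,b);A=np.c_[d1[0],-d2[0]];x=np.linalg.lstsq(A,o2-o1,rcond=None)[0]
    p=o1+x[0]*d1[0];q=o2+x[1]*d2[0];return ((p+q)/2).round(4),np.linalg.norm(p-q).round(4)
print("ey+ lower corner",tri(np.array((393.5,212.3))-bs,np.array((307.5,248.8))-bd),"pred",P[0])
b=[]
for n,c,q in(("scene",cs,(364,230)),("side",cd,(285.4,226.9))):
    u,v=map(round,q);g=D[n]["pixels"][v-14:v+14,u-14:u+14].mean(2).astype(np.uint8)
    h=cv2.HoughCircles(cv2.resize(g,None,fx=6,fy=6,interpolation=cv2.INTER_CUBIC),cv2.HOUGH_GRADIENT,1,40,param1=60,param2=12,minRadius=30,maxRadius=55)
    x=h[0][0];b.append(((x[0]-2.5)/6+u-14,(x[1]-2.5)/6+v-14));print(n,b[-1],x[2]/6)
print("ball",tri(np.array(b[0])-bs,np.array(b[1])-bd),"pred centre",O+[0,0,.0125])
s=manip.sense();print(s["clock"],s["position"],s["ft_force"],s["finger_force"])
E
```

```text
scene lower/top (ey+,ey-) [[393.4, 211.2], [403.5, 220.4], [393.9, 207.6], [404.1, 216.8]] obs lower+ (393.5,212.3) top (393.1,210.4),(402.8,218.8)
side [[309.2, 248.2], [296.3, 253.1], [309.1, 244.7], [296.0, 249.6]] obs (307.5,248.8),(296.9,253.5)
ey+ lower corner (array([0.4712, 0.1057, 0.101 ]), np.float64(0.0014)) pred [0.47375793 0.10432861 0.1016443 ]
scene (np.float32(365.16666), np.float32(229.83333)) 7.4833336
side (np.float32(285.16666), np.float32(226.5)) 5.85
ball (array([0.4625, 0.1819, 0.1098]), np.float64(0.0024)) pred centre [0.46366724 0.18293    0.1103443 ]
17.9 [0.46753717 0.26030737 0.10784151] [-0.1571636  -0.5879283  -2.54439621] 110.60126043856144
```

```bash
python3 -c "
from rig import manip
print(manip.close_job())"
```

```text
the job is handed in; nothing more can be done
None
```

I handed the job in with the pan held still and level; by my own measurements the spout tip is about 13 mm inside the chute mouth, centred to about 1 mm and about 9 mm above its floor edge, with the ball within 2 mm of the dish centre. The judge's verdict was not shown.

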